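# Swap the two samples on the vibrating table, then hold the enabling lever half-way

## Robot

A 7-joint arm with a two-finger parallel gripper is mounted at the origin on a cart in front of the work surface, level with it; the furniture and walls round the work are solid. World frame = base frame: x ahead of the robot, y to its left, z up, the work surface at z = 0. Lengths are in m, angles in rad, forces in N, time in s.
With the tool pointing down it reaches from about 0.425 to 0.875 m from the base axis. Payload 8.4 kg.
Tool frame: the origin (TCP) lies between the finger pads; the fingertips stand 25 mm ahead of it and the grasp point (between the pads) lies 6 mm ahead of it; z points along the fingers, x is the direction in which the jaws open and shut, and the axes are right-handed (so a half turn about z gives the same grasp; the last joint's range is limited). The gripper opens to 85 mm and grips with 20 to 120 N. Pads are 22 mm wide; open, the fingers measure 114 mm over their backs; the gripper's body (76 mm by 85 mm) begins 54 mm behind the grasp point. The pads swing forward as they close: fully open they stand 13 mm farther back than shut.
Start: joints at [-1.24, 0.333, 0.04, 1.465, -0.013, 1.343, -0.059], TCP at [0.271, 0.591, 0.225] pointing down, gripper open.
Joint ranges: [-2.58, 2.58], [-0.38, 2.09], [-1.3, 1.39], [0.25, 2.4], [-1.5, 4.64], [0.08, 2.09], [-2.65, 2.65]. Speed limits (rad/s): [2.22, 2.22, 2.79, 2.79, 3.14, 3.14, 3.14].

## Interface

Orientations are given as [roll, pitch, yaw] about the fixed x, y, z axes, in that order (R = Rz(yaw) Ry(pitch) Rx(roll)).
In Python, from station import ctrl, vision gives the robot as it stands.
- The arm moves only by the tool carry_out, never from a script. Its argument "steps" is one flat list of numbers, 4 for each row, row after row: the shift along the tool's x, y, z in m, then the turn about the tool's z in rad. A call has 1 to 20 rows; each row shifts and turns the commanded pose from where the row before left it, along the tool's axes as they then stand; what a row does not reach is not made up. A row lasts 1/12 s, in which the tool goes at most 41.7 mm and 7.16 degrees, less where a joint would pass 70% of its speed; a pose out of reach is approached as far as the arm can. A call is refused whole if a number of a shift passes 0.0417 or a number of a turn 0.125, either way. A call with a gripper value outside its range is refused whole. "gripper" is the opening, from 0 (shut) to 1 (fully open), set as the call begins (left out, the last holds). The fingers move at their own pace and stop on an object; the grip force is fixed at half the most. Time passes only in rows, so rows that do not move let the fingers close. It gives the time, the measured TCP pose, the force and the opening at its end, in the units of the state.
- ctrl.observe(): the state, without advancing time (a new reading comes with each control period).
- vision.camera(name): name is "scene" or "top" or "wrist"; returns a dict with "frame" (400x640x3 uint8, red, green, blue), "fx", "fy", "cx", "cy" (pixels), "pose" (4x4, takes a point from camera to world coordinates). Camera axes: x right, y up, looking along -z (the intrinsics and any distortion apply to the point x, -y, -z); pixel columns grow to the right and rows downward; lengths in m; the calibration is good to about 2 mm. A picture is of the moment at which its call begins. There is no depth.
- ctrl.job_done(): hands the job in, once; it reports no verdict.
Trained networks look in a picture, given as the dict that the camera call returned (one of the last four; its "shot" number tells which), for a name from the list of things; names that differ only in an ending like _2 or _b are one class to them, and where a whole thing is asked for, a point or a joint stands for the part that bears it (a point fixed in the world has none). Each returns a list of dicts, best first, with "p" (0 to 1); they miss things now and then, are a little off and sometimes report something else, mostly with a low value. They report only what shows in the picture. A call takes as long as a camera call. They do not tell look-alikes from the thing itself.
- vision.recognise(picture, target): "bbox" ([centre column, centre row, width, height] in pixels, round what is visible of it).
- vision.pinpoint(picture, target): "location" ([column, row] in pixels: a listed point, or the origin of a listed thing).
The state is a dict: "t": time; "qpos": joint angles; "qvel": joint speeds; "joint_torque": joint torques, N m; "eef_pos": TCP position; "eef_rot": TCP orientation; "force": force on the tool from outside, world axes, zero at the start; "ft_torque": the same for the moment, N m; "finger_gap": finger opening in m.
Only numpy, scipy, OpenCV 4.12 (cv2) and the standard library are available. Lean on these libraries where they do the work, as an engineer would, in place of code of your own. Each camera call takes 0.05 s, during which the arm holds its last target. There are 200 camera calls.

## Task

The first half of the vibration run is over: swap the sample jar and the steel sample cup on the vibrating table, so that each stands upright, fully down in the recess that the other one had (the free worktop between the vibrating table and the lever unit is there for parking one meanwhile). Then press the spring-loaded enabling lever of the separate lever unit down to half-way, where its arm lies level, and keep holding it there with the gripper: the program finishes while it is still holding the lever. Never push the lever down to its bottom stop, which trips the table, do not tip the samples over, and leave the other things where they are.

Things in the scene. Friction and masses are not known exactly. Their poses are not given: they have to be found in the camera images.
- shaker: Fixed vibrating table: grey low housing with an aluminium top plate, 120 (x) x 260 (y) mm, plate top 50 mm above the worktop. Two equal round recesses, 76 mm across and 4 mm deep, 130 mm apart along its y axis. Origin: centre of its underside on the worktop. Its place and yaw vary. The worktop between this and the lever unit is free for parking a sample, always so within 50 mm of x = 0.43 m, y = -0.04 m.
- seat_left (a point): Centre of the floor of the vibrating table's left (+y) recess, 46 mm above the worktop. Axes as the table's.
- seat_right (a point): Centre of the floor of the vibrating table's right (-y) recess, 46 mm above the worktop. Axes as the table's.
- jar_mid (a point): Sample jar: clear cylinder with a pale screw lid and soil inside, 62 mm across, 78 mm high, about 75 g. This point is its centre, 39 mm above its foot; z up. It starts in one of the two recesses.
- cup_mid (a point): Sample cup: bright steel cup filled with brown clay, 54 mm across, 40 mm high, about 110 g. This point is its centre, 20 mm above its foot; z up. It starts in the other recess.
- lever_box: Fixed lever unit: dark base plate 126 (x) x 80 (y) mm, two grey cheeks (tops 56 mm above the worktop) at its rear (+x) between which the lever is pivoted. Origin: centre of its underside on the worktop. Its place and yaw vary. The lever's pivot is 45 mm behind (+x) the origin, 50 mm above the worktop.
- drop_weight_rig: Tall solid rig, an obstacle behind and between the vibrating table and the lever unit: round base of 147 mm radius, 44 mm high, two upright rods 76 mm either side of its centre. Never used here; pass in front of it. Origin: centre of its underside.
- enable_lever (a joint): Angle of the enabling lever, rad: 0 = released, raised at its front; grows as the pad is pressed down; 0.15 = half-way, the arm level and flush with the tops of the cheeks; 0.30 = bottom stop. A spring pushes it back up: at the pad about 4 N to start it moving, 10 N at half-way, 16 N at the bottom.
- lever_pad (a point): Centre of the top of the black ribbed pad on the lever's free (front, -x) end; the pad is 42 (x) x 44 (y) mm, 90 mm in front of the pivot. It moves with the lever: 75 mm above the worktop when released, 62 mm at half-way (level), 48 mm at the bottom stop.
- watch: Bystander, not to be moved: digital stopwatch, black, 74x61x17, flat on the worktop near its front edge, between vibrating table and lever unit (mm). Origin at its underside.
- ring: Bystander, not to be moved: stainless cutting ring, 64 across, 20 high, on the worktop behind the lever unit, to its left (mm). Origin at its underside.
- big_weight: Bystander, not to be moved: brass knobbed weight, 38 across, 52 high, on the worktop to the right of the vibrating table (mm). Origin at its underside.
- small_weight: Bystander, not to be moved: brass knobbed weight, 29 across, 38 high, beside the bigger one (mm). Origin at its underside.
- block: Bystander, not to be moved: beech block 48x105x24, behind the vibrating table (mm). Origin at its underside.
- tin_1: Bystander, not to be moved: empty aluminium tin, 62 across, 41 high, the rightmost of a row of four, left of the lever unit (mm). Origin at its underside.
- tin_2: Bystander, not to be moved: empty aluminium tin, 62 across, 41 high, second in that row (mm). Origin at its underside.
Mind the look-alikes: they are no part of the job. Leave any pink or red look-alike of the part that bears cup_mid alone. Of the things that look like the part that bears jar_mid, the smaller one is meant.

How it is judged:
On the way, in this order (a step that is already met when the one before it is completed fails the run):
1. jar and cup have changed places, both seated upright and let go (distance of each of jar_mid, cup_mid from where it was at the start of the episode above 0.09 m and ((horizontal distance between jar_mid and seat_left below 0.01 m and z of jar_mid in the frame of seat_left between 0.036 and 0.0415 m and angle between each of jar_mid, cup_mid's own z axis and vertical below 0.08 rad and horizontal distance between cup_mid and seat_right below 0.013 m and z of cup_mid in the frame of seat_right between 0.017 and 0.0225 m) or (horizontal distance between jar_mid and seat_right below 0.01 m and z of jar_mid in the frame of seat_right between 0.036 and 0.0415 m and angle between each of jar_mid, cup_mid's own z axis and vertical below 0.08 rad and horizontal distance between cup_mid and seat_left below 0.013 m and z of cup_mid in the frame of seat_left between 0.017 and 0.0225 m)) and contact force between the fingers and jar below 0.1 N and contact force between the fingers and cup below 0.1 N), for 0.2 s.
2. the lever is held half-way by the gripper for a second (value of joint enable_lever between 0.09 and 0.21 rad and contact force between the fingers and lever_box above 2 N), for 1 s.
At the end, for the whole second after the job is handed in: Jar and cup stand upright on the floor of the recess the other had (jar within 10 mm, cup within 13 mm of its centre, tilt under 0.08 rad), and through the last second the fingers still press the lever (over 2 N), keeping it at 0.09 to 0.21 rad (half-way 0.15) (all of step 2 and distance of each of jar_mid, cup_mid from where it was at the start of the episode above 0.09 m and ((horizontal distance between jar_mid and seat_left below 0.01 m and z of jar_mid in the frame of seat_left between 0.036 and 0.0415 m and angle between each of jar_mid, cup_mid's own z axis and vertical below 0.08 rad and horizontal distance between cup_mid and seat_right below 0.013 m and z of cup_mid in the frame of seat_right between 0.017 and 0.0225 m) or (horizontal distance between jar_mid and seat_right below 0.01 m and z of jar_mid in the frame of seat_right between 0.036 and 0.0415 m and angle between each of jar_mid, cup_mid's own z axis and vertical below 0.08 rad and horizontal distance between cup_mid and seat_left below 0.013 m and z of cup_mid in the frame of seat_left between 0.017 and 0.0225 m))); the arm keeps its last pose, push and grip.
It fails at once if lever pushed to its bottom stop (above 0.27 rad) (value of joint enable_lever above 0.27 rad).
It fails at once if jar or cup tipped over (more than 0.6 rad) (angle between any of jar_mid, cup_mid's own z axis and vertical above 0.6 rad).
It fails at once if another thing moved by more than 25 mm (distance of any of watch, ring, big_weight, small_weight, block, tin_1, tin_2 from where it was at the start of the episode above 0.025 m).
It also fails if it takes over 72 s, if anything falls off the work surface, if the arm or the gripper's body presses on something with over 40 N, if the wrist force passes 120 N, or if a joint passes its speed limit or range.

## Working session

There is one attempt and no reset: what is moved stays moved. The work goes in short steps, Python scripts to look and compute and a tool call to move; the robot and the scene stay as the last step left them, time stands still between calls to the robot, and variables do not carry over. Pictures are saved under pics/ and viewed, about 8 in all and at most 12, crops included, and the job is handed in when it is done.

Besides the shell and the picture viewer there is one more tool, called after "Emit:" by a JSON object that holds its "fn" and its "kwargs". carry_out: Moves the arm, as the interface text tells. Its arguments: {"type":"object","properties":{"steps":{"type":"array"},"gripper":{"type":"number"}},"required":["steps"]}

```bash
mkdir -p pics; cat > h.py <<'E'
import numpy as np, cv2
from station import ctrl, vision
def save(p,n,crop=None,s=1):
    f=p["frame"]
    if crop: f=f[crop[1]:crop[3],crop[0]:crop[2]]
    f=cv2.resize(f,None,fx=s,fy=s,interpolation=cv2.INTER_CUBIC)
    cv2.imwrite("pics/"+n,cv2.cvtColor(f,cv2.COLOR_RGB2BGR))
def ray(p,uv):
    d=np.array([(uv[0]-p["cx"])/p["fx"],-(uv[1]-p["cy"])/p["fy"],-1.])
    T=np.array(p["pose"]); return T[:3,3],T[:3,:3]@d
def at(p,uv,z):
    o,d=ray(p,uv); return o+d*(z-o[2])/d[2]
def px(p,X):
    T=np.array(p["pose"]); c=T[:3,:3].T@(np.array(X)-T[:3,3])
    return [p["cx"]+p["fx"]*c[0]/-c[2],p["cy"]-p["fy"]*c[1]/-c[2]]
E
python3 - <<'E'
from h import *
np.set_printoptions(precision=4,suppress=True)
print({k:np.round(v,3) for k,v in ctrl.observe().items()})
Z=dict(shaker=0,seat_left=.046,seat_right=.046,jar_mid=.085,cup_mid=.066,lever_box=0,lever_pad=.075,drop_weight_rig=0,watch=0,tin_1=0)
for c in("top","scene"):
    p=vision.camera(c); save(p,c+"0.png"); print(c,p.keys(),p["fx"],np.array(p["pose"]))
    for n,z in Z.items():
        for r in vision.pinpoint(p,n)[:4]:
            print(n,np.round(r["location"],1),round(r["p"],2),at(p,r["location"],z)[:2])
E
```

```text
{'t': np.float64(0.0), 'qpos': array([-1.24 ,  0.334,  0.04 ,  1.466, -0.013,  1.343, -0.059]), 'qvel': array([ 0.001, -0.   ,  0.   ,  0.   ,  0.001,  0.   , -0.002]), 'joint_torque': array([  0.001, -65.856,   1.366, -40.556,   0.017,   0.013,  -0.   ]), 'eef_pos': array([0.271, 0.59 , 0.224]), 'eef_rot': array([3.141, 0.002, 1.141]), 'force': array([-0.259,  0.46 ,  0.161]), 'ft_torque': array([ 0.037,  0.018, -0.05 ]), 'finger_gap': np.float64(0.085)}
top dict_keys(['frame', 'fx', 'fy', 'cx', 'cy', 'pose', 'shot']) 509.66560712599585 [[-0.4988  0.6682 -0.552  -0.5644]
 [-0.8666 -0.3941  0.306   0.5319]
 [-0.0131  0.631   0.7756  1.6029]
 [ 0.      0.      0.      1.    ]]
shaker [385.1 184.2] 0.56 [ 0.5249 -0.3597]
seat_left [372.8 180.4] 0.96 [ 0.5359 -0.3027]
seat_right [402.5 170.7] 0.55 [ 0.5183 -0.4373]
jar_mid [369.2 174.2] 0.85 [ 0.5433 -0.2876]
jar_mid [392.6 208.7] 0.61 [ 0.3511 -0.2678]
cup_mid [400.7 169.4] 0.74 [ 0.514  -0.4227]
cup_mid [420.7 157.3] 0.74 [ 0.5276 -0.5337]
cup_mid [423.1 194.1] 0.61 [ 0.362 -0.422]
lever_box [247.2 265. ] 0.8 [0.4562 0.2988]
drop_weig
[... 402 characters left out ...]
0.      0.      0.      1.    ]]
shaker [383.4 264.2] 0.55 [ 0.5304 -0.3666]
seat_left [369.1 244.5] 0.56 [ 0.5337 -0.2889]
seat_left [276.8 227.3] 0.53 [0.343  0.0268]
seat_right [398.2 266.6] 0.97 [ 0.5283 -0.4311]
jar_mid [373.7 238.6] 0.69 [ 0.5399 -0.3025]
jar_mid [339.3 266.1] 0.62 [ 0.3573 -0.3017]
cup_mid [374.8 295.9] 0.75 [ 0.3627 -0.4599]
cup_mid [435.5 287.5] 0.72 [ 0.5329 -0.5816]
cup_mid [396.  264.1] 0.56 [ 0.5174 -0.4267]
lever_box [265.4 189.9] 0.65 [0.4809 0.2821]
lever_pad [250.8 183.5] 0.6 [0.4142 0.2865]
lever_pad [392.7 266.5] 0.46 [ 0.4944 -0.4289]
watch [280.7 227.2] 0.64 [0.3799 0.0528]
tin_1 [230.6 184.9] 0.71 [0.3888 0.4234]
tin_1 [228.7 173.7] 0.62 [0.43   0.4988]
```

```bash
python3 - <<'E'
import cv2,numpy as np
a=cv2.imread("pics/top0.png")[120:330,180:450]; b=cv2.imread("pics/scene0.png")[140:330,210:470]
a=cv2.resize(a,(770,599),interpolation=2); b=cv2.resize(b,(780,570),interpolation=2)
cv2.imwrite("pics/a.png",a); cv2.imwrite("pics/b.png",b)
E
```

```text
(no output)
```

View pics/a.png

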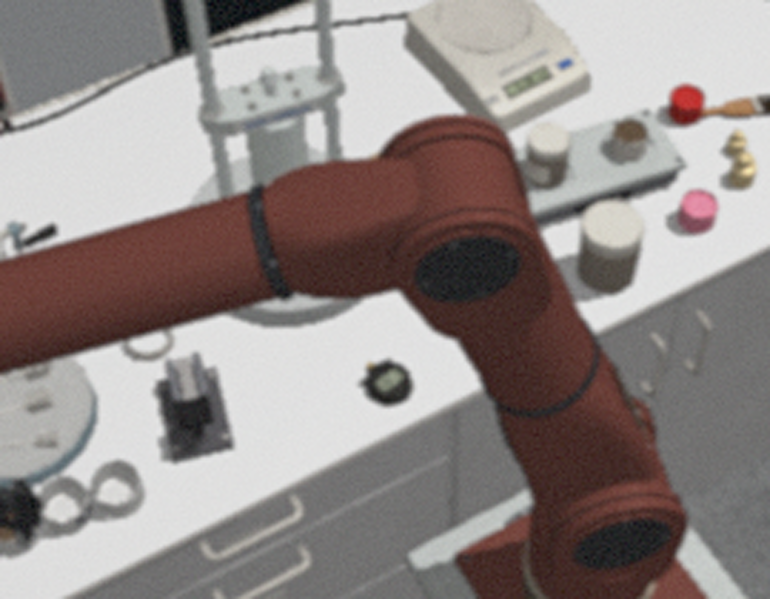

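View pics/b.png

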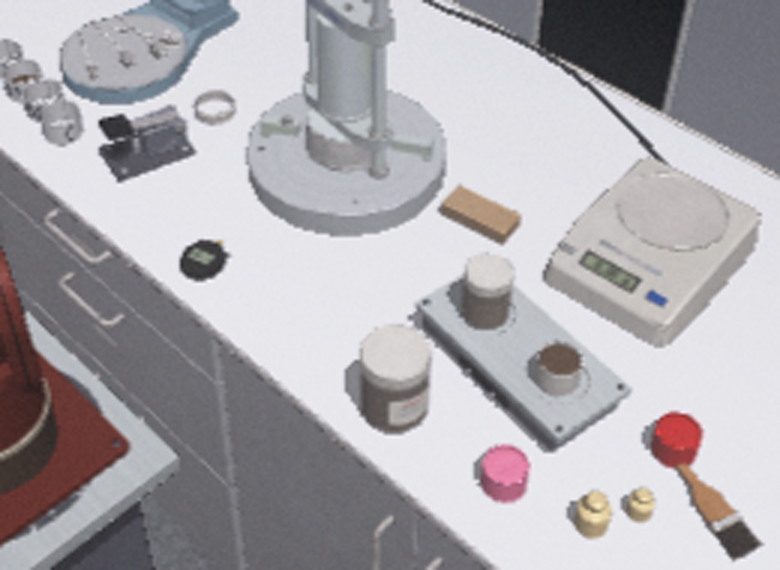

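```bash
python3 - <<'E'
from h import *
np.set_printoptions(precision=3,suppress=True)
p=vision.camera("scene")
f=lambda u,v,z:at(p,(u/3+210,v/3+140),z)[:2]
for n,u,v,z in [("FL",418,303,.05),("RR",630,385,.05),("FR",553,437,.05),("rig",345,155,.044),("rigleft",248,155,.044),("rigfront",345,208,.044),("lev front l",100,155,.006),("lev front r",122,178,.006),("lev rear r",193,152,.006),("padc",116,126,.075),("bigjar foot",395,415,0),("jarlid",490,270,.124),("cuptop",560,360,.086)]: print(n,f(u,v,z))
E
```

```text
FL [ 0.491 -0.227]
RR [ 0.574 -0.492]
FR [ 0.451 -0.474]
rig [0.629 0.046]
rigleft [0.53  0.146]
rigfront [ 0.552 -0.033]
lev front l [0.399 0.337]
lev front r [0.391 0.272]
lev rear r [0.502 0.244]
padc [0.414 0.301]
bigjar foot [ 0.372 -0.301]
jarlid [ 0.542 -0.295]
cuptop [ 0.519 -0.425]
```

Emit:
{"fn": "carry_out", "kwargs": {"steps": [0,0,-0.01,0.12,0,0,-0.01,0.12,0,0,0,0.12,0,0,0,0.12,0,0,0,0.12,0,0,0,0.12,0,0,0,0.12,0,0,0,0.12,0,0,0,0.12,0,0,0,0.061], "gripper": 1}}

```text
t: 1.98
eef_pos: [0.2708, 0.5909, 0.2452]
eef_rot: [3.142, 0.0, -0.007]
force: [-0.1, 0.1, -0.8]
finger_gap: 0.0854
```

Emit:
{"fn": "carry_out", "kwargs": {"steps": [0.017,0.029,0,0,0.017,0.029,0,0,0.017,0.029,0,0,0.017,0.029,0,0,0.017,0.029,0,0,0.017,0.029,0,0,0.017,0.029,0,0,0.017,0.029,0,0,0.017,0.029,0,0,0.017,0.029,0,0,0,0.035,0,0,0,0.035,0,0,0,0.035,0,0,0,0.035,0,0,0,0.035,0,0,0,0.035,0,0,0,0.035,0,0,0,0.035,0,0,0,0.035,0,0,0,0.035,0,0]}}

```text
t: 3.65
eef_pos: [0.4405, -0.0509, 0.2455]
eef_rot: [-3.141, -0.001, -0.0]
force: [1.7, -0.8, 0.6]
finger_gap: 0.0856
```

Emit:
{"fn": "carry_out", "kwargs": {"steps": [0.009,0.03,0,0,0.009,0.03,0,0,0.009,0.03,0,0,0.009,0.03,0,0,0.009,0.03,0,0,0.009,0.03,0,0,0.009,0.03,0,0,0.009,0.03,0,0,0,0,0,0,0,0,0,0]}}

```text
t: 4.48
eef_pos: [0.512, -0.2915, 0.2447]
eef_rot: [3.14, 0.002, -0.004]
force: [0.6, -0.6, 0.3]
finger_gap: 0.0853
```

```bash
python3 - <<'E'
from h import *
np.set_printoptions(precision=4,suppress=True)
print(np.round(ctrl.observe()["qpos"],2))
for c in("wrist","top","scene"):
    p=vision.camera(c); save(p,c+"1.png"); 
    if c=="wrist":print(np.array(p["pose"]))
    for n,z in dict(seat_left=.046,seat_right=.046,jar_mid=.085,cup_mid=.066,shaker=0).items():
        for r in vision.pinpoint(p,n)[:4]:
            print(c,n,np.round(r["location"],1),round(r["p"],2),at(p,r["location"],z)[:2])
E
```

```text
[-0.4   0.31  1.05  1.63 -0.27  1.36  0.68]
[[ 1.      0.003   0.0031  0.5132]
 [-0.0037  0.9557  0.2944 -0.2155]
 [-0.002  -0.2944  0.9557  0.3934]
 [ 0.      0.      0.      1.    ]]
wrist cup_mid [361.2 356.8] 0.9 [ 0.5612 -0.5186]
wrist cup_mid [222.5 288. ] 0.69 [ 0.4035 -0.4241]
wrist cup_mid [327.  284.1] 0.57 [ 0.52   -0.4194]
wrist shaker [333.4 212.9] 0.67 [ 0.5291 -0.3596]
top seat_left [399.7 172.9] 0.45 [ 0.5141 -0.4203]
top seat_right [403.  170.9] 0.72 [ 0.5163 -0.4384]
top jar_mid [394.3 210.4] 0.52 [ 0.3411 -0.2686]
top jar_mid [436.7 181.1] 0.52 [ 0.3771 -0.4966]
top cup_mid [423.4 194.3] 0.75 [ 0.3606 -0.4224]
top cup_mid [418.9 157.2] 0.7 [ 0.5319 -0.5277]
top cup_mid [250.2 265. ] 0.22 [0.4088 0.2992]
top shaker [384.3 183.3] 0.93 [ 0.5307 -0.3597]
top shaker [232.3 239.8] 0.29 [0.5883 0.3012]
top shaker [397.5 170.1] 0.21 [ 0.5639 -0.4497]
scene seat_left [419.8 309.4] 0.68 [ 0.4388 -0.5889]
scene seat_left [371.  241.5] 0.65 [ 0.5503 -0.2841]
scene seat_left [284.7 180.4] 0.65 [0.5533 0.2269]
scene seat_right [396.6 264.1] 0.74 [ 0.5332 -0.42  ]
scene jar_mid [372.2 237.5] 0.8 [ 0.5401 -0.295 ]
scene jar_mid [343.7 265.9] 0.79 [ 0.3688 -0.3118]
scene cup_mid [396.4 262.2] 0.8 [ 0.5252 -0.4224]
scene cup_mid [375.7 297.4] 0.49 [ 0.3603 -0.4657]
scene shaker [382.9 265.3] 0.8 [ 0.5251 -0.3686]
```

View pics/wrist1.png

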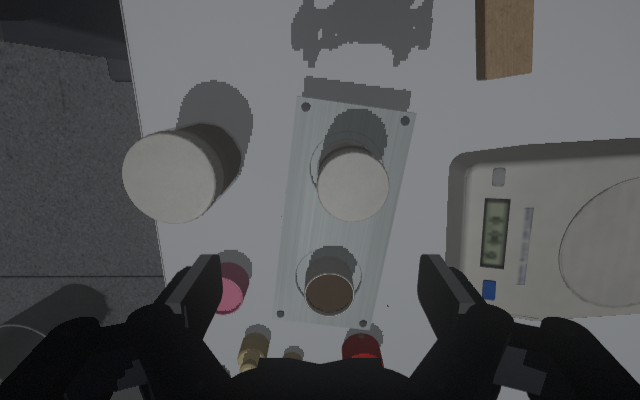

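```bash
cat > plate.py <<'E'
from h import *
np.set_printoptions(precision=4,suppress=True)
p=vision.camera("wrist")
for n,u,v,z in [("lid",353,184,.124),("cup",330,294,.086),("bl",300,97,.05),("br",416,112,.05),("s1",306,107,.05),("s2",405,121,.05),("s3",281,314,.05),("s4",363,323,.05),("recR left edge",296.5,281,.05),("recR right edge",362,278,.05),("recL left",310,168,.05)]: print(n,at(p,(u,v),z)[:2])
E
python3 plate.py
```

```text
lid [ 0.5412 -0.2862]
cup [ 0.5244 -0.4164]
bl [ 0.4941 -0.2177]
br [ 0.6093 -0.232 ]
s1 [ 0.4999 -0.2272]
s2 [ 0.599  -0.2408]
s3 [ 0.4671 -0.4677]
s4 [ 0.566  -0.4804]
recR left edge [ 0.4866 -0.4228]
recR right edge [ 0.5625 -0.4188]
recL left [ 0.5034 -0.2889]
```

Emit:
{"fn": "carry_out", "kwargs": {"steps": [0.015,-0.002,0,0,0.014,-0.0015,0,0,0,0,0.03,0,0,0,0.03,0,0,0,0.025,0,0,0,0.02,0,0,0,0.02,0,0,0,0.02,0,0,0,0.01,0,0,0,0,0,0,0,0,0]}}

```text
t: 6.35
eef_pos: [0.5418, -0.2858, 0.0905]
eef_rot: [3.141, 0.001, -0.0]
force: [0.2, -0.7, 0.9]
finger_gap: 0.0853
```

Emit:
{"fn": "carry_out", "kwargs": {"steps": [0,0,0,0,0,0,0,0,0,0,0,0,0,0,0,0,0,0,0,0,0,0,0,0,0,0,0,0,0,0,0,0], "gripper": 0}}

```text
t: 7.02
eef_pos: [0.5427, -0.2862, 0.092]
eef_rot: [3.141, -0.002, 0.0]
force: [-0.9, -0.1, 6.6]
finger_gap: 0.0601
```

Emit:
{"fn": "carry_out", "kwargs": {"steps": [0,0,-0.01,0,0,0,-0.02,0,0,0,-0.03,0,0,0,-0.03,0,0,0,-0.01,0,-0.005,-0.012,0,0,-0.01,-0.024,0,0,-0.012,-0.029,0,0,-0.012,-0.029,0,0,-0.012,-0.029,0,0,-0.012,-0.029,0,0,-0.012,-0.029,0,0,-0.012,-0.029,0,0,-0.01,-0.02,0,0,-0.005,-0.006,0,0,0,0,0,0]}}

```text
t: 8.35
eef_pos: [0.439, -0.0478, 0.1906]
eef_rot: [-3.139, -0.0, 0.003]
force: [1.3, -0.1, 0.2]
finger_gap: 0.0603
```

Emit:
{"fn": "carry_out", "kwargs": {"steps": [0,0,0.02,0,0,0,0.03,0,0,0,0.03,0,0,0,0.025,0,0,0,0.015,0,0,0,0.01,0,0,0,0.008,0,0,0,0.005,0,0,0,0,0,0,0,0,0]}}

```text
t: 9.18
eef_pos: [0.4402, -0.0505, 0.0476]
eef_rot: [3.141, -0.0, -0.001]
force: [-0.6, -0.5, -0.3]
finger_gap: 0.0601
```

Emit:
{"fn": "carry_out", "kwargs": {"steps": [0,0,0.001,0,0,0,0,0,0,0,0.001,0,0,0,0,0]}}

```text
t: 9.52
eef_pos: [0.4403, -0.0497, 0.0459]
eef_rot: [-3.141, -0.001, -0.0]
force: [-1.4, -0.1, 7.6]
finger_gap: 0.0605
```

```bash
python3 - <<'E'
from h import *
np.set_printoptions(precision=4,suppress=True)
s=ctrl.observe();print(s["eef_pos"],s["force"])
p=vision.camera("scene"); save(p,"jarheld.png",(240,180,320,240),8)
E
```

```text
[ 0.4403 -0.0497  0.0459] [-1.3954 -0.1307  7.5907]
```

View pics/jarheld.png

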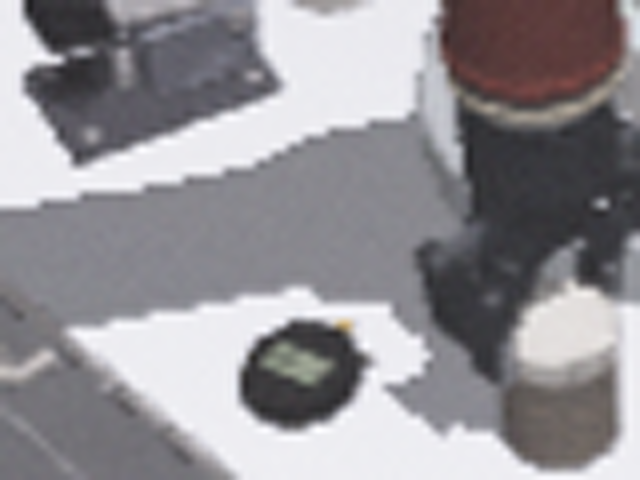

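Emit:
{"fn": "carry_out", "kwargs": {"steps": [0,0,0,0,0,0,0,0,0,0,0,0,0,0,0,0,0,0,0,0,0,0,0,0,0,0,-0.01,0,0,0,-0.02,0,0,0,-0.03,0,0,0,-0.04,0,0,0,-0.04,0,0,0,-0.01,0], "gripper": 1}}

```text
t: 10.57
eef_pos: [0.4422, -0.0499, 0.2006]
eef_rot: [-3.139, -0.007, -0.001]
force: [2.0, -0.2, 0.9]
finger_gap: 0.0852
```

Emit:
{"fn": "carry_out", "kwargs": {"steps": [0.003,0.015,0,0,0.007,0.032,0,0,0.007,0.032,0,0,0.007,0.032,0,0,0.007,0.032,0,0,0.007,0.032,0,0,0.007,0.032,0,0,0.007,0.032,0,0,0.007,0.032,0,0,0.007,0.032,0,0,0.007,0.032,0,0,0.007,0.022,0,0,0.004,0.01,0,0,0,0,0,0]}}

```text
t: 11.73
eef_pos: [0.5212, -0.4121, 0.1943]
eef_rot: [3.14, 0.003, -0.003]
force: [-0.5, -0.1, 0.0]
finger_gap: 0.0855
```

```bash
python3 - <<'E'
from h import *
s=ctrl.observe();print(s["eef_pos"])
p=vision.camera("wrist"); save(p,"wrist2.png"); print(p["pose"])
E
```

```text
[ 0.52119555 -0.41206906  0.19432746]
[[ 0.99999136  0.00206592  0.00360825  0.52242954]
 [-0.00303425  0.95592543  0.29359388 -0.33612682]
 [-0.00284268 -0.29360229  0.95592344  0.34306158]
 [ 0.          0.          0.          1.        ]]
```

View pics/wrist2.png

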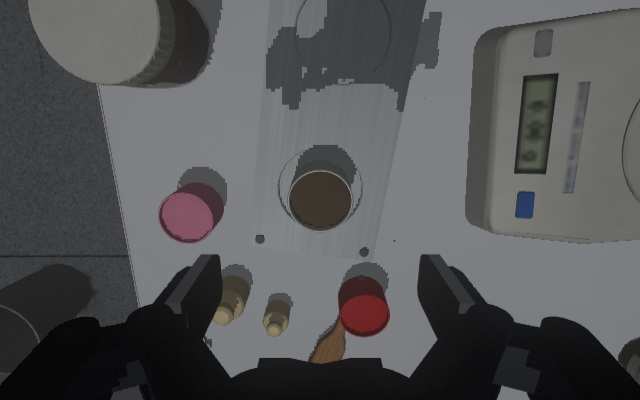

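```bash
python3 - <<'E'
from h import *
p=vision.camera("wrist")
for n,u,v,z in [("cup",320,199.5,.086),("Rl",279,188,.05),("Rr",362.5,188,.05),("Rb",320,229.5,.05),("Rt",320,146.5,.05),("Ll",296,34,.05),("Lr",390.5,34,.05),("Lb",343,84,.05)]: print(n,at(p,(u,v),z)[:2].round(4))
E
```

```text
cup [ 0.5219 -0.4169]
Rl [ 0.4847 -0.4175]
Rr [ 0.5604 -0.4176]
Rb [ 0.5218 -0.4581]
Rt [ 0.5219 -0.3798]
Ll [ 0.503  -0.2902]
Lr [ 0.5781 -0.2904]
Lb [ 0.5411 -0.328 ]
```

Emit:
{"fn": "carry_out", "kwargs": {"steps": [0.001,0.005,0.01,0,0,0,0.025,0,0,0,0.025,0,0,0,0.02,0,0,0,0.015,0,0,0,0.01,0,0,0,0.006,0,0,0,0,0,0,0,0,0]}}

```text
t: 12.58
eef_pos: [0.5231, -0.4144, 0.0849]
eef_rot: [3.141, 0.0, -0.0]
force: [-0.4, -0.7, 0.5]
finger_gap: 0.0853
```

Emit:
{"fn": "carry_out", "kwargs": {"steps": [0,0,0,0,0,0,0,0,0,0,0,0,0,0,0,0,0,0,0,0,0,0,0,0,0,0,0,0,0,0,0,0,0,0,0,0], "gripper": 0}}

```text
t: 13.33
eef_pos: [0.5229, -0.4142, 0.0842]
eef_rot: [-3.141, 0.001, -0.0]
force: [0.9, -0.2, 1.1]
finger_gap: -0.0002
```

```bash
python3 - <<'E'
from h import *
p=vision.camera("scene"); save(p,"s3.png",(350,210,450,285),8)
E
```

```text
(no output)
```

View pics/s3.png

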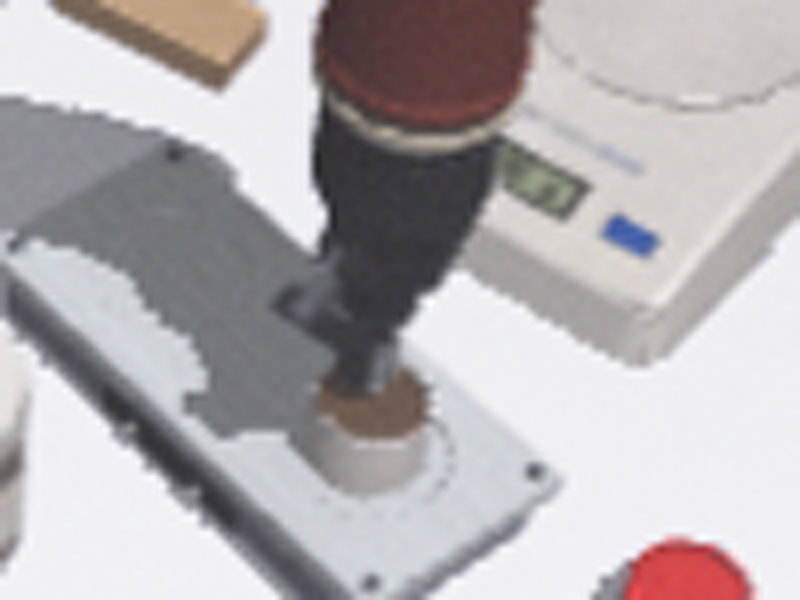

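```bash
python3 - <<'E'
from h import *
p=vision.camera("scene")
for z in(.059,.07,.08,.086,.09,.1,.11): print(z,((np.array(px(p,(.523,-.4145,z)))-[350,210])*8).round(0))
w=vision.camera("wrist"); save(w,"w4.png",(220,130,420,280),4); print(w["fx"],w["cx"],w["cy"])
E
```

```text
0.059 [352. 420.]
0.07 [355. 405.]
0.08 [358. 390.]
0.086 [359. 382.]
0.09 [360. 376.]
0.1 [363. 361.]
0.11 [365. 346.]
336.099862759249 319.5616761960706 195.2975752002664
```

View pics/w4.png

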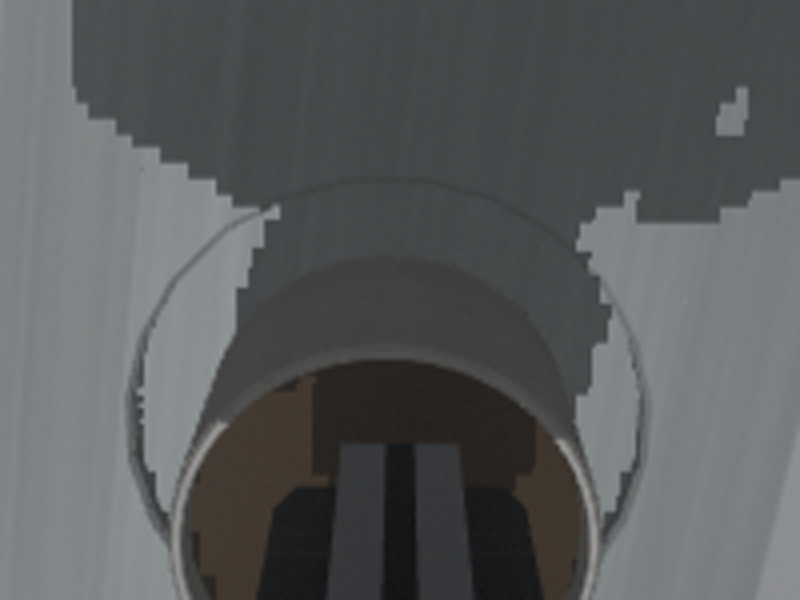

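Emit:
{"fn": "carry_out", "kwargs": {"steps": [0,0.002,0,0,0,0,0,0,0,0,0,0,0,0,0,0,0,0,0,0,0,0,0,0,0,0,0,0,0,0,0,0,0,0,0.01,0,0,0,0.015,0,0,0,0.01,0,0,0,0.003,0,0,0,0,0,0,0,0,0], "gripper": 1}}

```text
t: 14.65
eef_pos: [0.5226, -0.4162, 0.0459]
eef_rot: [-3.141, 0.002, -0.001]
force: [0.0, 0.4, -0.5]
finger_gap: 0.0857
```

Emit:
{"fn": "carry_out", "kwargs": {"steps": [0,0,0,0,0,0,0,0,0,0,0,0,0,0,0,0,0,0,0,0,0,0,0,0,0,0,0,0,0,0,0,0], "gripper": 0}}

```text
t: 15.32
eef_pos: [0.5232, -0.4167, 0.0472]
eef_rot: [3.141, -0.0, -0.001]
force: [-0.8, 0.9, 5.5]
finger_gap: 0.0518
```

Emit:
{"fn": "carry_out", "kwargs": {"steps": [0,0,-0.01,0,0,0,-0.02,0,0,0,-0.02,0,0,0,-0.01,0,0.001,-0.01,0,0,0.004,-0.026,0,0,0.004,-0.027,0,0,0.004,-0.027,0,0,0.003,-0.026,0,0,0.002,-0.0105,0,0,0,0,0,0,0,0,0.02,0,0,0,0.02,0,0,0,0.01,0,0,0,0.006,0,0,0,0.002,0,0,0,0,0,0,0,0,0]}}

```text
t: 16.82
eef_pos: [0.5411, -0.2904, 0.049]
eef_rot: [3.141, 0.0, -0.001]
force: [0.3, -0.1, -1.6]
finger_gap: 0.0523
```

Emit:
{"fn": "carry_out", "kwargs": {"steps": [0,0,0.001,0,0,0,0,0,0,0,0.001,0,0,0,0,0]}}

```text
t: 17.15
eef_pos: [0.5413, -0.2899, 0.0472]
eef_rot: [-3.141, -0.0, -0.001]
force: [-1.8, 1.9, 5.4]
finger_gap: 0.052
```

Emit:
{"fn": "carry_out", "kwargs": {"steps": [0,0,0,0,0,0,0,0,0,0,0,0,0,0,0,0,0,0,0,0,0,0,0,0,0,0,-0.01,0,0,0,-0.025,0,0,0,-0.035,0,0,0,-0.03,0,-0.01,-0.024,0,0,-0.0115,-0.0275,0,0,-0.0115,-0.0275,0,0,-0.0115,-0.0275,0,0,-0.0115,-0.0275,0,0,-0.0115,-0.0275,0,0,-0.0115,-0.0275,0,0,-0.0115,-0.0275,0,0,-0.011,-0.0245,0,0], "gripper": 1}}

```text
t: 18.73
eef_pos: [0.4455, -0.0643, 0.1482]
eef_rot: [-3.139, 0.004, -0.001]
force: [1.4, 0.8, -1.3]
finger_gap: 0.0853
```

Emit:
{"fn": "carry_out", "kwargs": {"steps": [0,0,0,0,0,0,0,0]}}

```text
t: 18.9
eef_pos: [0.4452, -0.0633, 0.1482]
eef_rot: [-3.136, 0.005, 0.003]
force: [-0.1, -0.6, 0.3]
finger_gap: 0.0856
```

```bash
python3 - <<'E'
from h import *
s=ctrl.observe();print(s["eef_pos"])
p=vision.camera("wrist"); t=vision.camera("scene")
a=cv2.resize(p["frame"],(640,400)); b=cv2.resize(t["frame"][180:300,240:450],(640,366),interpolation=2)
cv2.imwrite("pics/c5.png",cv2.resize(cv2.cvtColor(np.vstack([a[:230],b]),4),(640,596)))
E
```

```text
[ 0.44518232 -0.06328742  0.14824207]
```

View pics/c5.png

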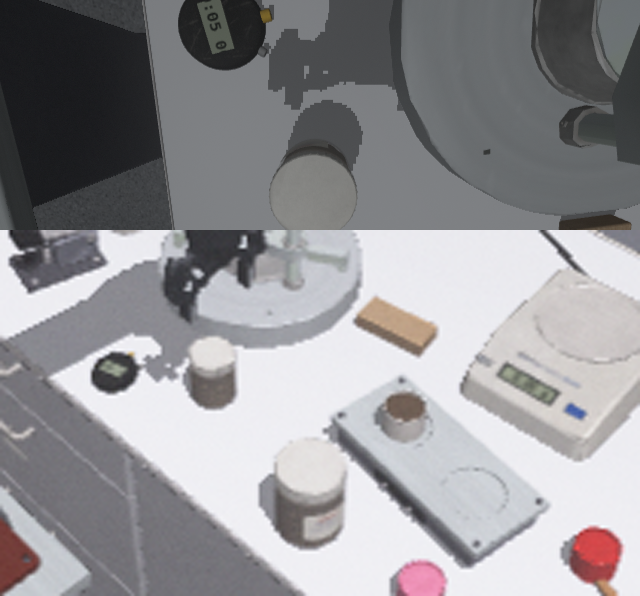

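Emit:
{"fn": "carry_out", "kwargs": {"steps": [-0.0045,-0.006,0,0,0,-0.006,0,0,0,0,0.02,0,0,0,0.025,0,0,0,0.025,0,0,0,0.025,0,0,0,0.015,0,0,0,0.01,0,0,0,0.006,0,0,0,0,0,0,0,0,0]}}

```text
t: 19.92
eef_pos: [0.4397, -0.0532, 0.0266]
eef_rot: [-3.14, 0.007, -0.002]
force: [-0.1, -0.7, -0.6]
finger_gap: 0.0854
```

Emit:
{"fn": "carry_out", "kwargs": {"steps": [0,0,0,0,0,0,0,0,0,0,0,0,0,0,0,0,0,0,0,0,0,0,0,0,0,0,0,0,0,0,0,0], "gripper": 0}}

```text
t: 20.58
eef_pos: [0.4401, -0.052, 0.0273]
eef_rot: [-3.137, 0.006, -0.0]
force: [-3.9, 0.4, 11.2]
finger_gap: 0.061
```

Emit:
{"fn": "carry_out", "kwargs": {"steps": [0,0,-0.01,0,0,0,-0.02,0,0,0,-0.03,0,0,0,-0.03,0,0,0,-0.03,0,0,0,-0.02,0,0,0,-0.01,0,0,0,0,0]}}

```text
t: 21.25
eef_pos: [0.4406, -0.0497, 0.1651]
eef_rot: [-3.13, 0.008, 0.003]
force: [0.4, 0.4, -2.0]
finger_gap: 0.0608
```

Emit:
{"fn": "carry_out", "kwargs": {"steps": [0.003,0.01,0,0,0.006,0.02,0,0,0.006,0.026,0,0,0.006,0.026,0,0,0.006,0.026,0,0,0.006,0.026,0,0,0.006,0.026,0,0,0.006,0.026,0,0,0.006,0.026,0,0,0.006,0.026,0,0,0.006,0.026,0,0,0.006,0.026,0,0,0.006,0.026,0,0,0.005,0.026,0,0,0.0025,0.016,0,0,0,0.008,0,0,0,0,0,0,0,0,0,0]}}

```text
t: 22.75
eef_pos: [0.5153, -0.3955, 0.1596]
eef_rot: [-3.133, 0.019, 0.002]
force: [-0.8, 0.4, -1.2]
finger_gap: 0.0606
```

Emit:
{"fn": "carry_out", "kwargs": {"steps": [0.003,0.01,0,0,0.0045,0.01,0,0,0.001,0.0025,0,0,0,0,0.015,0,0,0,0.02,0,0,0,0.02,0,0,0,0.015,0,0,0,0.005,0,0,0,0,0,0,0,0,0]}}

```text
t: 23.58
eef_pos: [0.5232, -0.4175, 0.0853]
eef_rot: [-3.133, 0.018, 0.003]
force: [-0.8, -0.1, -0.4]
finger_gap: 0.0609
```

```bash
python3 - <<'E'
from h import *
s=ctrl.observe();print(s["eef_pos"],s["eef_rot"])
p=vision.camera("wrist"); save(p,"w6.png",(190,20,450,215),3)
t=vision.camera("scene"); save(t,"s6.png",(350,210,450,285),8)
E
```

```text
[ 0.52323342 -0.41747622  0.08526361] [-3.13332518e+00  1.76944961e-02  2.96947795e-03]
```

View pics/s6.png

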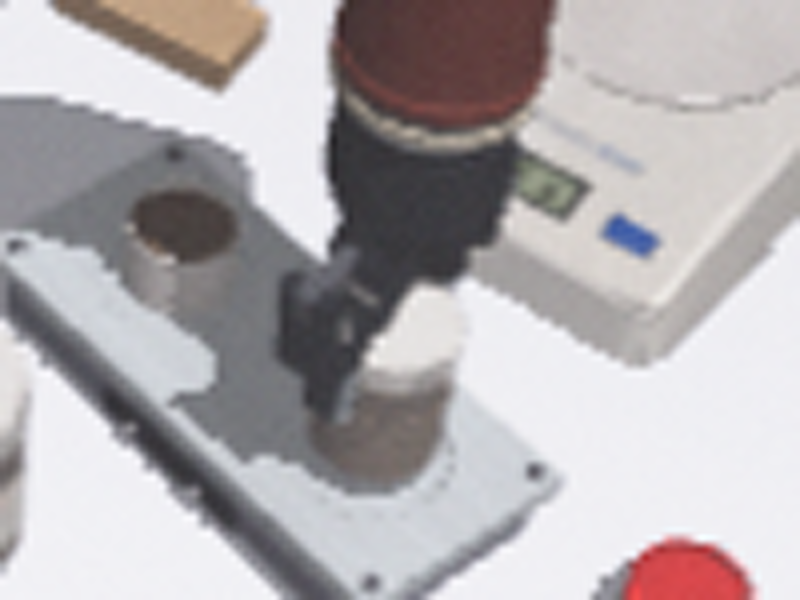

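Emit:
{"fn": "carry_out", "kwargs": {"steps": [0,0,0.004,0,0,0,0.004,0,0,0,0.002,0,0,0,0.0015,0,0,0,0,0,0,0,0.001,0,0,0,0,0]}}

```text
t: 24.27
eef_pos: [0.5229, -0.4176, 0.0738]
eef_rot: [-3.132, 0.017, 0.003]
force: [-4.5, 4.8, 12.3]
finger_gap: 0.0609
```

Emit:
{"fn": "carry_out", "kwargs": {"steps": [0,0,0,0,0,0,0,0,0,0,0,0,0,0,0,0,0,0,0,0,0,0,0,0,0,0,-0.01,0,0,0,-0.02,0,0,0,-0.03,0,0,0,-0.03,0,0,0,-0.03,0,0,0,0,0], "gripper": 1}}

```text
t: 25.27
eef_pos: [0.5263, -0.421, 0.1994]
eef_rot: [-3.138, 0.011, 0.002]
force: [0.1, -0.6, -0.3]
finger_gap: 0.0852
```

```bash
python3 - <<'E'
from h import *
s=ctrl.observe();print(s["eef_pos"],s["eef_rot"])
p=vision.camera("wrist"); save(p,"w7.png",(190,0,450,270),2); print(p["pose"])
t=vision.camera("scene"); 
a=cv2.resize(p["frame"][0:270,200:450],None,fx=1.6,fy=1.6); b=cv2.resize(t["frame"][225:280,360:410],None,fx=432/55,fy=432/55,interpolation=2)
cv2.imwrite("pics/c7.png",cv2.cvtColor(np.hstack([a,b]),4))
E
```

```text
[ 0.52629947 -0.42099826  0.19941102] [-3.13826992e+00  1.14031131e-02  2.26546508e-03]
[[ 0.99993039 -0.00591904  0.01020645  0.52837841]
 [ 0.00271202  0.95720073  0.28941217 -0.34574342]
 [-0.01148266 -0.28936434  0.95715016  0.34846669]
 [ 0.          0.          0.          1.        ]]
```

View pics/c7.png

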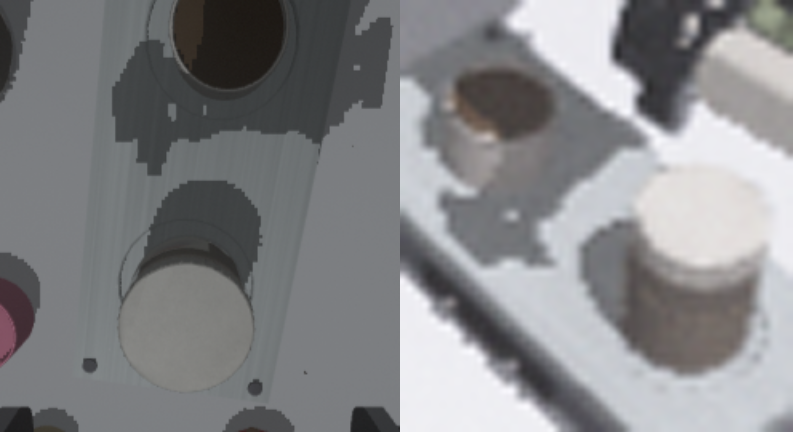

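Emit:
{"fn": "carry_out", "kwargs": {"steps": [-0.002,-0.012,0,0,-0.0045,-0.025,0,0,-0.0045,-0.025,0,0,-0.0045,-0.025,0,0,-0.0045,-0.025,0,0,-0.0045,-0.025,0,0,-0.0045,-0.025,0,0,-0.0045,-0.025,0,0,-0.0045,-0.025,0,0,-0.0045,-0.025,0,0,-0.0045,-0.025,0,0,-0.0045,-0.025,0,0,-0.0045,-0.025,0,0,-0.0045,-0.025,0,0,-0.0045,-0.025,0,0,-0.0045,-0.025,0,0,0,-0.025,0,0,0,-0.025,0,0,0,-0.025,0,0,0,-0.025,0,0], "gripper": 0}}

```text
t: 27.03
eef_pos: [0.4533, 0.0694, 0.197]
eef_rot: [-3.133, 0.019, 0.003]
force: [-0.6, -0.2, 0.6]
finger_gap: -0.0002
```

Emit:
{"fn": "carry_out", "kwargs": {"steps": [0,-0.025,0,0,0,-0.025,0,0,-0.002,-0.025,0,0,-0.004,-0.025,0,0,-0.005,-0.025,0,0,-0.005,-0.025,0,0,-0.005,-0.025,0,0,-0.005,-0.025,0,0,-0.005,-0.025,0,0,-0.005,-0.015,0,0,-0.003,-0.008,0,0,0,0,0,0,0,0,0,0]}}

```text
t: 28.12
eef_pos: [0.4148, 0.315, 0.2002]
eef_rot: [-3.134, 0.018, 0.002]
force: [0.6, -0.9, 0.4]
finger_gap: -0.0001
```

```bash
python3 - <<'E'
from h import *
np.set_printoptions(precision=4,suppress=True)
s=ctrl.observe();print(s["eef_pos"],s["eef_rot"],s["finger_gap"])
p=vision.camera("wrist"); save(p,"w8.png"); print(p["pose"])
for q in (p,vision.camera("scene"),vision.camera("top")):
  for n,z in dict(lever_pad=.075,lever_box=0,jar_mid=.085,cup_mid=.066).items():
    for r in vision.pinpoint(q,n)[:3]: print(n,np.round(r["location"],1),round(r["p"],2),at(q,r["location"],z)[:2])
# earlier picture check
T=np.array([[ 0.99993039,-0.00591904,0.01020645,0.52837841],[0.00271202,0.95720073,0.28941217,-0.34574342],[-0.01148266,-0.28936434,0.95715016,0.34846669],[0,0,0,1]])
o=dict(p,pose=T); print("lid",at(o,(316,204),.124)[:2],"cup",at(o,(343.5,19),.086)[:2])
E
```

```text
[0.4148 0.315  0.2002] [-3.1341  0.018   0.0023] -9.178959657735528e-05
[[ 0.9998 -0.0078  0.0166  0.4178]
 [ 0.0028  0.9584  0.2854  0.3897]
 [-0.0181 -0.2853  0.9583  0.3496]
 [ 0.      0.      0.      1.    ]]
lever_pad [324.1 193.6] 0.65 [0.417  0.3094]
lever_box [361.4 185.4] 0.77 [0.4567 0.297 ]
jar_mid [301.8  51.9] 0.19 [0.4    0.4199]
lever_pad [370.8 241.2] 0.66 [ 0.5298 -0.298 ]
lever_pad [248.7 182.4] 0.51 [0.4122 0.299 ]
lever_box [261.5 188. ] 0.58 [0.4765 0.3052]
lever_box [229.9 185.8] 0.17 [0.3828 0.4203]
jar_mid [340.6 265.9] 0.89 [ 0.3611 -0.3042]
jar_mid [399.1 258.9] 0.66 [ 0.53   -0.4279]
cup_mid [380.3 293.4] 0.71 [ 0.3831 -0.4664]
cup_mid [373.1 243.2] 0.61 [ 0.5348 -0.3057]
cup_mid [435.3 286.7] 0.47 [ 0.5351 -0.5793]
lever_pad [246.  260.9] 0.55 [0.4261 0.3063]
lever_pad [437.3 178.9] 0.18 [ 0.3914 -0.5126]
lever_box [244.7 265.9] 0.84 [0.4574 0.3083]
cup_mid [441.4 182.4] 0.69 [ 0.3739 -0.5213]
cup_mid [417.7 157. ] 0.67 [ 0.5354 -0.5241]
cup_mid [425.  193.6] 0.44 [ 0.3603 -0.4299]
lid [ 0.5235 -0.42  ] cup [ 0.5421 -0.2954]
```

View pics/w8.png

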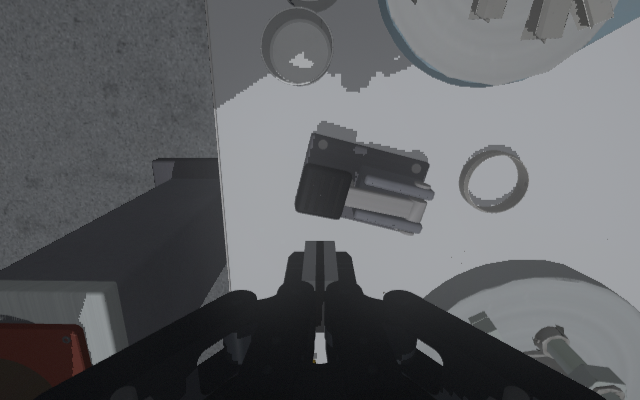

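Emit:
{"fn": "carry_out", "kwargs": {"steps": [0.003,0.003,0,0,0.002,0.002,0,0,0,0,0.02,0,0,0,0.03,0,0,0,0.03,0,0,0,0.025,0,0,0,0.012,0,0,0,0.006,0,0,0,0,0,0,0,0,0]}}

```text
t: 29.7
eef_pos: [0.4182, 0.3124, 0.0784]
eef_rot: [-3.132, 0.017, 0.002]
force: [-0.1, 0.8, -0.5]
finger_gap: -0.0001
```

Emit:
{"fn": "carry_out", "kwargs": {"steps": [-0.001,0.002,0.003,0,0,0,0.003,0,0,0,0.002,0,0,0,0.002,0,0,0,0.002,0,0,0,0.002,0,0,0,0,0,0,0,0,0]}}

```text
t: 30.37
eef_pos: [0.416, 0.3109, 0.0637]
eef_rot: [-3.132, 0.018, 0.003]
force: [-2.5, 0.8, 6.1]
finger_gap: 0.0003
```

Emit:
{"fn": "carry_out", "kwargs": {"steps": [0,0,0.002,0,0,0,0.002,0,0,0,0.002,0,0,0,0.001,0,0,0,0,0,0,0,0,0]}}

```text
t: 30.87
eef_pos: [0.4152, 0.3112, 0.0568]
eef_rot: [-3.132, 0.019, 0.004]
force: [-6.1, -0.3, 9.7]
finger_gap: -0.0002
```

Emit:
{"fn": "carry_out", "kwargs": {"steps": [0,0,0.001,0,0,0,0,0,0,0,0,0,0,0,0,0,0,0,0,0,0,0,0,0,0,0,0,0,0,0,0,0,0,0,0,0,0,0,0,0,0,0,0,0,0,0,0,0,0,0,0,0,0,0,0,0,0,0,0,0,0,0,0,0]}}

```text
t: 32.2
eef_pos: [0.4152, 0.3112, 0.0559]
eef_rot: [-3.132, 0.019, 0.004]
force: [-6.1, -0.9, 10.8]
finger_gap: -0.0
```

```bash
python3 - <<'E'
from h import *
s=ctrl.observe();print(s["t"],s["eef_pos"],s["force"])
p=vision.camera("wrist");t=vision.camera("scene")
a=cv2.resize(t["frame"][165:215,235:315],(800,500),interpolation=2)[:,:400]; a=cv2.resize(t["frame"][165:215,238:302],(512,400),interpolation=2)
b=cv2.resize(t["frame"][225:275,355:415],(288,240),interpolation=2)
c=cv2.resize(p["frame"][100:260,200:488],(288,160))
cv2.imwrite("pics/fin.png",cv2.cvtColor(np.hstack([a,np.vstack([b,c])]),4))
E
```

```text
32.2 [0.41517946 0.31118891 0.05588877] [-6.13112645 -0.91481213 10.83806793]
```

View pics/fin.png

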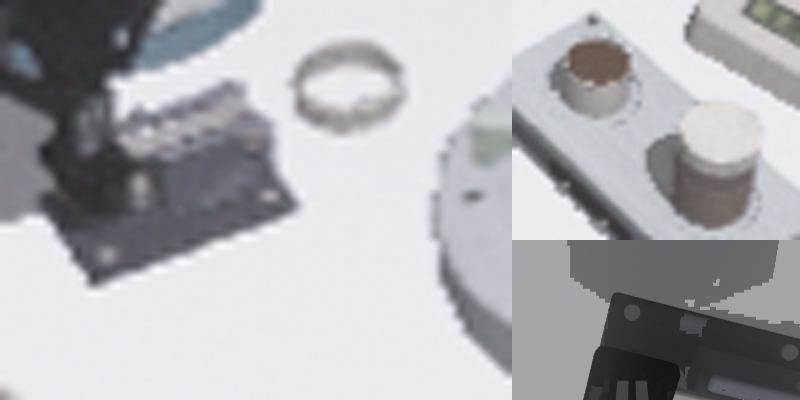

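```bash
python3 -c "
from station import ctrl
print(ctrl.job_done()); s=ctrl.observe(); print(s['t'],s['eef_pos'],s['force'])"
```

```text
the job is handed in; nothing more can be done
None
the job is handed in; nothing more can be done
```

I swapped the jar and the cup and handed the job in at about 32 s, with the gripper still holding the lever about half-way. The hand-in gives no verdict, so what follows rests on my own checks.

**Samples:** The last pictures show both standing upright inside the recess the other had. By my measurement the jar is about 2 mm from its recess centre. The cup is about 5 mm off, but that figure is rougher because its rim was at the edge of the picture.

**Lever:** The shut fingers press on the pad with about 10.8 N upward, and the fingertips are at about 63 mm (half-way is 62 mm). Both agree with about 0.15 rad, and the arm looks about level with the cheeks in the picture. I held it there for over a second before handing in and never went near the bottom stop. The lever angle itself could not be read directly.

**What went wrong or disagreed:**
- **Cup grasp:** The first try closed in the air just above the cup. In the wrist picture the fingertips stood about 32 mm higher than the tool description says. I corrected the height and the second grasp held; the cup was not disturbed.
- **Jar transfers:** Two fast moves fell 15 to 25 mm short and were corrected. A tool tilt of about 0.02 rad built up and stayed to the end, within the 0.08 rad limit.
- **Bystanders:** I did not measure them again at the end, but the path kept clear of them.

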